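# Open the squat badge pot

## Task

Open the squat one of the two parts pots: turn its lid anticlockwise (seen from above) by its crossbar until the lugs come to the slots in the collar, lift it straight out, and set it down right way up, flat inside the plywood tray; lower it onto the tray, do not drop it. Leave the taller pot closed.

Things in the scene. Friction and masses are not known exactly. Their poses are not given: they have to be found in the camera images.
- lid_grip (a point): Squat pot's loose lid, 0.25 kg: grey disc 86 mm wide, 10 thick, two lugs 16 wide, tips 106 apart; on a post, a wooden crossbar 60 long, 16 thick, 30 tall, top 60 above the disc's underside. Point: on the axis, in the crossbar 14 below its top; 88 above the bench when shut. z up; x along the crossbar; lugs at +x and -x, under its ends. Turns easily; half a turn makes no difference.
- squat_pot: Dark steel pot 120 mm wide, 60 tall, fixed. Origin: centre of base, z up. Its pale collar (mouth 92 wide, 18 deep) covers the lugs but for two 60-degree slots at its +x and -x. Lid locked: lugs 50 to 80 degrees clockwise (from above) of the slots. Turned anticlockwise till the x axes are parallel (10 degrees, either way round), it lifts straight out; 12 degrees on is a stop. Slack 2 mm up, 3 sideways.
- lid_tray: Shallow plywood tray for the lid, fixed: 172 mm square, 14 tall; inside 160 square, floor 6 above the bench. Origin at the centre of its underside, x and y along its sides, z up. A lid standing in it has its grip point 52 mm above this origin.
- tall_lid_grip (a point): Lid of the other pot, to be left alone: the same lid on the same kind of pot, 120 mm wide but 110 mm tall. The point lies in its crossbar, 138 mm above the bench; the crossbar's top is 152 mm above the bench, so a lid carried across must pass over it.
Things that resemble listed ones, but are neither listed nor needed, are in the scene too. Several things have the shape of the lid_tray; the one meant has the colours described above.

How it is judged:
By the outcome, as a careful person would: the job done as asked, in the order asked, and still so for the second after the job is handed in, with the robot touching nothing.
It also fails if it takes over 42 s, if anything falls off the work surface, if the arm or the gripper's body presses on something with over 40 N, if the wrist force passes 120 N, or if a joint passes its speed limit or range.

## Robot

A 6-joint arm with a two-finger parallel gripper is mounted at the origin on the work surface. World frame = base frame: x ahead of the robot, y to its left, z up, the work surface at z = 0. Lengths are in mm, angles in rad, forces in N, time in s.
With the tool pointing down it reaches from about 375 to 925 mm from the base axis. Payload 5.7 kg.
Tool frame: the origin (TCP) lies midway between the tips of the shut fingers; the grasp point (between the pads) lies 19 mm behind it; x points along the fingers, z is the direction in which the jaws open and shut, and the axes are right-handed (so a half turn about x gives the same grasp; the last joint's range is limited). The gripper opens to 88 mm and grips with 3 to 60 N. Pads are 20 mm wide; open, the fingers measure 115 mm over their backs; the gripper's body (75 mm by 178 mm) begins 61 mm behind the grasp point.
Start: joints at [1.195, 0.359, 1.51, -0, 1.272, -0.115], TCP at [154.706, 579.679, 222.623] pointing down, gripper open.
Joint ranges: [-2.97, 2.97], [-1.01, 2.36], [0.21, 2.38], [-0.96, 4.11], [0.2, 2.71], [-2.98, 2.98]. Speed limits (rad/s): [2.39, 2.39, 3.14, 3.14, 3.14, 3.14].

## Interface

Orientations are given as a unit quaternion [x, y, z, w].
In Python, from station import robot gives the robot as it stands.
- The arm moves only by the tool step_arm, never from a script. Its argument "deltas" is a list that holds one entry, the list of rows, each a list of 7 numbers: the turn, a rotation vector about the tool's x, y, z in rad, then the shift along the tool's x, y, z in cm, then the opening in per cent of the stroke, from 0 (shut) to 100 (fully open). In form: [[[rx, ry, rz, dx, dy, dz, grip], ...]]. A call has 1 to 10 rows; each row is the pose to reach, as a shift and turn from the pose measured when the call began, along the tool's axes at that moment; what a row does not reach only later rows make up. A row lasts 1/8 s, in which the tool goes at most 62.5 mm and 10.7 degrees, less where a joint would pass 70% of its speed; a pose out of reach is approached as far as the arm can. A call with a gripper value outside its range is refused whole. The fingers move at their own pace and stop on an object; "squeeze" is the grip in N (left out, the last holds). Time passes only in rows, so rows that repeat a pose let the fingers close. It gives the time, the measured TCP pose, the force and the opening at its end, in the units of the state.
- robot.get_obs(): the state, without advancing time (a new reading comes with each control period).
- robot.read_camera(name): name is "side" or "top" or "wrist"; returns the picture (384x512x3 uint8, red, green, blue); there is no depth.
- robot.camera_params(name): a dict with "fx", "fy", "cx", "cy" (pixels), "extrinsics" (4x4, takes a point from camera to world coordinates); the wrist camera has in their place "tool_from_camera" (4x4, takes a point from camera to tool coordinates, whose origin is the TCP and whose axes are the tool frame's). Camera axes: x right, y down, z forward; pixel columns grow to the right and rows downward; lengths in mm; the calibration is good to about 2 mm. A picture is of the moment at which its call begins: read the wrist's pose just before it. camera_params takes no time and is no camera call.
- robot.job_done(): hands the job in, once; it reports no verdict.
Trained networks look in the newest picture that a camera, given by its name, has taken for a name from the list of things; names that differ only in an ending like _2 or _b are one class to them, and where a whole thing is asked for, a point or a joint stands for the part that bears it (a point fixed in the world has none). Each returns a list of dicts, best first, with "conf" (0 to 1); they miss things now and then, are a little off and sometimes report something else, mostly with a low value. They report only what shows in the picture. A call takes as long as a camera call. They do not tell look-alikes from the thing itself.
- robot.search_frame(camera, thing): "xyz" ([x, y, z] in mm, in world coordinates, good to about 4 mm: the middle of the surface that is visible of it).
- robot.pinpoint(camera, thing): "xyz" ([x, y, z] in mm, in world coordinates, good to about 4 mm: a listed point, or the origin of a listed thing).
The state is a dict: "clock": time; "joint_pos": joint angles; "dq": joint speeds; "joint_efforts": joint torques, N m; "eef_pos": TCP position; "orientation": TCP orientation; "force": force on the tool from outside, world axes, zero at the start; "ft_torque": the same for the moment, N m; "gripper_width": opening from 0.0 (shut) to 1.0 (fully open).
Only numpy, scipy, OpenCV 4.12 (cv2) and the standard library are available. Lean on these libraries where they do the work, as an engineer would, in place of code of your own. Each camera call takes 0.05 s, during which the arm holds its last target.

## Working session

There is one attempt and no reset: what is moved stays moved. The work goes in short steps, Python scripts to look and compute and a tool call to move; the robot and the scene stay as the last step left them, time stands still between calls to the robot, and variables do not carry over. Pictures are saved under pics/ and viewed, and the job is handed in when it is done.

Besides the shell and the picture viewer there is one more tool, called after ">>>" as a command line: name --argument value ..., lists and objects as JSON in quotes. step_arm: Moves the arm, as the interface text tells. Its arguments: {"type":"object","properties":{"deltas":{"type":"array","items":{"type":"array","items":{"type":"array","items":{"type":"number"}}}},"squeeze":{"type":"number"}},"required":["deltas"]}

```bash
mkdir -p pics
cat > h.py <<'E'
from station import robot
import numpy as np, cv2
from scipy.spatial.transform import Rotation as R
np.set_printoptions(precision=2,suppress=True)
def save(cam,fn):
    im=robot.read_camera(cam); cv2.imwrite('pics/'+fn,im[:,:,::-1]); return im
def proj(cam,p):
    c=robot.camera_params(cam); T=np.linalg.inv(np.array(c['extrinsics'])); q=T[:3,:3]@np.array(p)+T[:3,3]
    return np.array([c['fx']*q[0]/q[2]+c['cx'],c['fy']*q[1]/q[2]+c['cy']])
def ray(cam,uv,z):
    c=robot.camera_params(cam)
    if 'extrinsics' in c: T=np.array(c['extrinsics'])
    else:
        s=robot.get_obs(); W=np.eye(4); W[:3,:3]=R.from_quat(s['orientation']).as_matrix(); W[:3,3]=s['eef_pos']; T=W@np.array(c['tool_from_camera'])
    d=T[:3,:3]@np.array([(uv[0]-c['cx'])/c['fx'],(uv[1]-c['cy'])/c['fy'],1]); o=T[:3,3]
    return o+d*(z-o[2])/d[2]
E
python3 - <<'E'
from h import *
s=robot.get_obs(); print(s)
print(R.from_quat(s['orientation']).as_matrix())
for cam in ['top','side','wrist']:
    save(cam,cam+'0.png')
    for t in ['lid_grip','squat_pot','lid_tray','tall_lid_grip']:
        print(cam,t,[(np.array(d['xyz']).round(),round(d['conf'],2)) for d in robot.pinpoint(cam,t)])
print(robot.get_obs()['clock'])
E
```

```text
{'clock': 0.0, 'joint_pos': array([ 1.19,  0.36,  1.51,  0.  ,  1.27, -0.12]), 'dq': array([-0.,  0., -0., -0.,  0., -0.]), 'joint_efforts': array([  0.  , -51.54, -27.07,   0.07,   0.03,  -0.  ]), 'eef_pos': array([154.46, 579.08, 221.81]), 'orientation': array([-0.43,  0.56,  0.43,  0.56]), 'force': array([ 0.36, -0.67, -0.19]), 'ft_torque': array([ 0.03, -0.02,  0.02]), 'gripper_width': 0.9993308037814803}
[[-0.   -0.97  0.26]
 [-0.    0.26  0.97]
 [-1.    0.   -0.  ]]
top lid_grip [(array([599., -25.,  87.]), 0.72)]
top squat_pot [(array([600., -30.,  -1.]), 0.86)]
top lid_tray [(array([247., 340.,   0.]), 0.87), (array([504., 228.,  -4.]), 0.66)]
top tall_lid_grip [(array([ 540., -296.,  138.]), 0.77)]
side lid_grip [(array([599., -26.,  90.]), 0.58)]
side squat_pot []
side lid_tray [(array([506., 230.,   0.]), 0.88), (array([246., 343.,   1.]), 0.72), (array([603., -29.,  -0.]), 0.17)]
side tall_lid_grip [(array([ 539., -294.,  138.]), 0.72)]
wrist lid_grip []
wrist squat_pot []
wrist lid_tray [(array([248., 339.,  -1.]), 0.57)]
wrist tall_lid_grip []
0.75
```

View pics/top0.png

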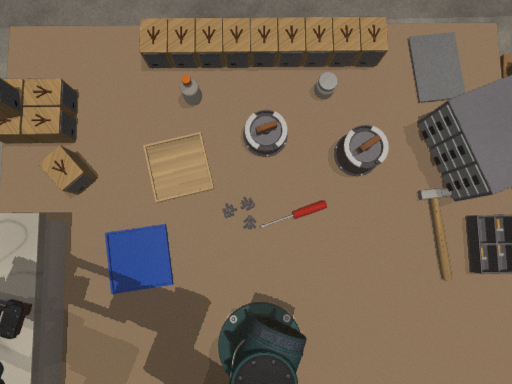

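View pics/side0.png

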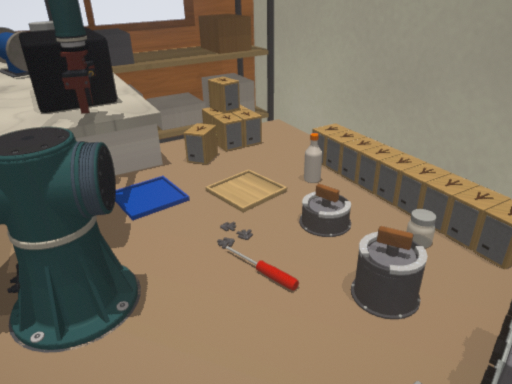

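Run:
```python
from h import *
im=cv2.imread('pics/top0.png'); 
u,v=proj('top',[600,-26,80]).astype(int); print(u,v)
u2,v2=proj('top',[506,229,6]).astype(int);u3,v3=proj('top',[247,341,6]).astype(int);print(u2,v2,u3,v3)
cv2.imwrite('pics/crop0.png',cv2.resize(im[max(0,v-45):v+45,max(0,u-50):u+50],None,fx=6,fy=6,interpolation=cv2.INTER_CUBIC))
```

```text
267 128
179 167 139 257
```

View pics/crop0.png

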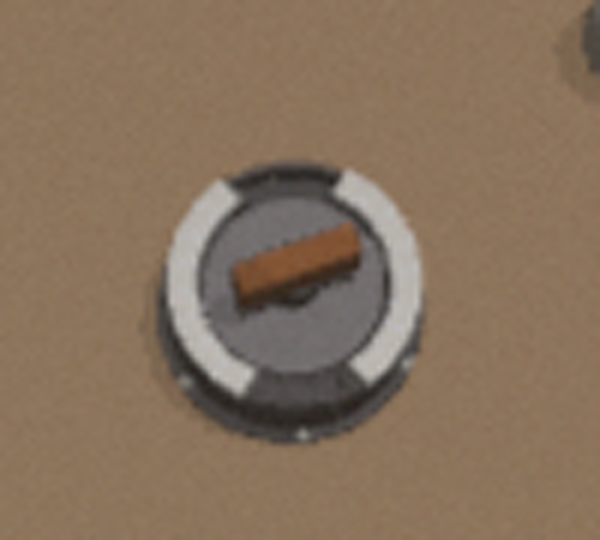

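The pots' lids are at (267,128) and (365,145) in the top picture. The squat pot's slots point nearly up and down the image, and its crossbar sits about 75° clockwise of them. The plywood tray is at (178,167), and the blue look-alike is at (139,258). Next I'll move over the squat pot to measure more closely with the wrist camera.

```bash
cat >> h.py <<'E'
def go(p,zang):
    "delta to TCP position p (mm), tool down, jaw axis world angle zang deg"
    s=robot.get_obs(); M=R.from_quat(s['orientation']).as_matrix()
    a=np.radians(zang); z=np.array([np.cos(a),np.sin(a),0]); x=np.array([0,0,-1.]); T=np.array([x,np.cross(z,x),z]).T
    rv=R.from_matrix(M.T@T).as_rotvec(); d=M.T@(np.array(p)-s['eef_pos'])/10
    print('clock',s['clock'],'pos',s['eef_pos'],'zang',np.degrees(np.arctan2(M[1,2],M[0,2])),'turn',rv.round(4),'shift cm',d.round(3),'grip',s['gripper_width'],'F',s['force'])
E
python3 - <<'E'
from h import *
print(robot.camera_params('wrist'))
go([580,-26,240],18)
E
```

```text
{'fx': 302.6558595002213, 'fy': 302.6558595002213, 'cx': 252.60645617360024, 'cy': 184.97754596729774, 'tool_from_camera': array([[   0.  ,   -0.3 ,    0.95, -162.21],
       [  -0.  ,   -0.95,   -0.3 ,   81.68],
       [   1.  ,   -0.  ,   -0.  ,   -0.81],
       [   0.  ,    0.  ,    0.  ,    1.  ]])}
clock 0.75 pos [154.71 579.7  222.64] zang 75.05564674776213 turn [ 1. -0. -0.] shift cm [ -1.74 -56.71 -47.55] grip 0.9978967030474235 F [ 0.4  -0.52  0.37]
```

Run:
```python
from h import *
# slot/bar angles from the top crop
im=cv2.imread('pics/top0.png').astype(int)
u,v=217,83
f=lambda c:(c[0]/6+u,c[1]/6+v)
a=ray('top',f((287,178)),60);b=ray('top',f((305,390)),60);print(a,b,'slot',np.degrees(np.arctan2(*(a-b)[[1,0]])),(a+b)/2)
a=ray('top',f((238,275)),102);b=ray('top',f((357,238)),102);print(a,b,np.degrees(np.arctan2(*(a-b)[[1,0]])),(a+b)/2)
```

```text
[650.42 -21.1   60.  ] [547.8 -27.7  60. ] slot 3.6819407419612062 [599.11 -24.4   60.  ]
[592.26   3.64 102.  ] [608.9  -50.88 102.  ] 106.97643774887561 [600.58 -23.62 102.  ]
```

>>> step_arm --deltas '[[[0.2, 0, 0, -0.3, -4.7, -4, 100], [0.4, 0, 0, -0.6, -9.4, -8, 100], [0.6, 0, 0, -0.9, -14.1, -12, 100], [0.8, 0, 0, -1.2, -18.8, -16, 100], [1, 0, 0, -1.5, -23.5, -20, 100], [1, 0, 0, -1.74, -28.2, -24, 100], [1, 0, 0, -1.74, -32.9, -28, 100], [1, 0, 0, -1.74, -37.6, -32, 100], [1, 0, 0, -1.74, -42.3, -36, 100], [1, 0, 0, -1.74, -47, -40, 100]]]'

```text
clock: 2.0
eef_pos: [506.8, 70.1, 240.4]
orientation: [-0.109, 0.698, 0.109, 0.699]
force: [0.8, 1.1, -0.1]
gripper_width: 0.996
```

Run:
```python
from h import *
go([580,-26,240],18)
```

```text
clock 2.0 pos [506.75  70.14 240.39] zang 17.73957762191708 turn [-0.  0.  0.] shift cm [  0.04 -11.39   4.05] grip 0.9963767345294521 F [ 0.79  1.13 -0.08]
```

>>> step_arm --deltas '[[[0, 0, 0, 0, -4, 1.4, 100], [0, 0, 0, 0, -8, 2.8, 100], [0, 0, 0, 0, -11.4, 4.05, 100], [0, 0, 0, 0, -11.4, 4.05, 100]]]'

```text
clock: 2.5
eef_pos: [581.7, -28.2, 240.3]
orientation: [-0.108, 0.698, 0.108, 0.699]
force: [-0.7, -1.0, 0.0]
gripper_width: 1.0
```

Run:
```python
from h import *
go([600,-26,240],18)
save('wrist','w1.png')
for t in ['lid_grip','squat_pot']:
    print(t,[(np.array(d['xyz']).round(1),round(d['conf'],2)) for d in robot.pinpoint('wrist',t)])
```

```text
clock 2.5 pos [581.67 -28.19 240.27] zang 17.592193777319878 turn [-0.01  0.    0.  ] shift cm [ 0.03 -0.34  1.81] grip 0.9999437086758737 F [-0.71 -0.96  0.02]
lid_grip [(array([596.6, -25.5,  84.2]), 0.61), (array([ 538.3, -293.3,  140.8]), 0.53)]
squat_pot []
```

View pics/w1.png

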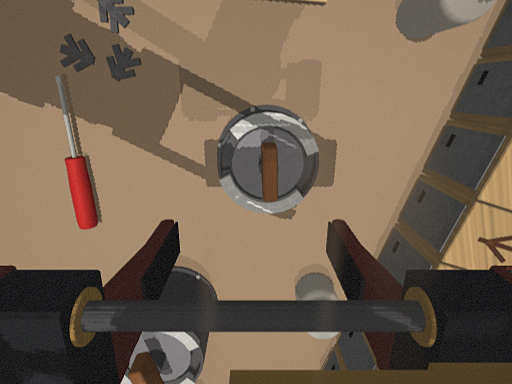

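Run:
```python
from h import *
im=cv2.imread('pics/w1.png')
cv2.imwrite('pics/w1c.png',cv2.resize(im[95:225,205:335],None,fx=4.6,fy=4.6,interpolation=cv2.INTER_CUBIC))
```

```text
(no output)
```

View pics/w1c.png

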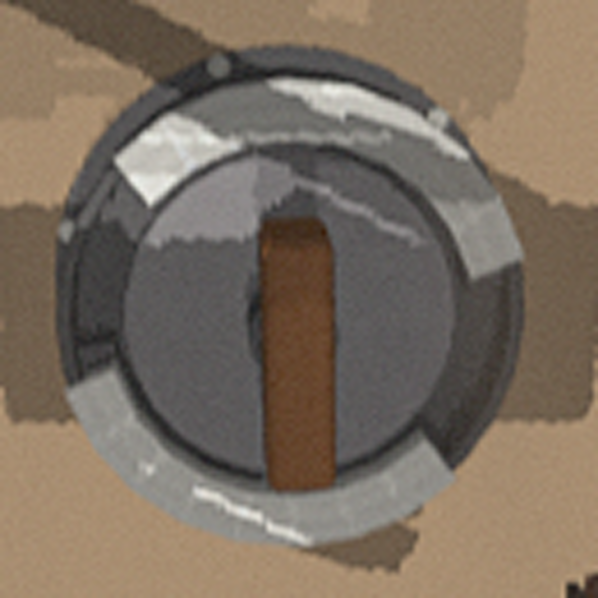

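Run:
```python
from h import *
f=lambda c:(c[0]/4.6+205,c[1]/4.6+95)
P=[ray('wrist',f(c),60) for c in [(115,160),(68,385),(455,480),(522,262)]]
Q=[ray('wrist',f(c),60) for c in [(152,207),(120,362),(420,433),(470,280)]]
for X in (P,Q):
  print(np.array(X)); m=(X[2]+X[3])/2-(X[0]+X[1])/2
  print('slot ang',np.degrees(np.arctan2(m[1],m[0])),'centre',np.mean(X,axis=0))
B=[ray('wrist',f(c),102) for c in [(262,248),(330,248),(334,488),(268,490)]]
d=(B[0]+B[1]-B[2]-B[3])/2; print(np.array(B),np.linalg.norm(d),np.degrees(np.arctan2(d[1],d[0])),np.mean(B,axis=0))
print(np.linalg.norm(B[0]-B[1]))
```

```text
[[543.92   3.8   60.  ]
 [548.64 -54.71  60.  ]
 [652.24 -48.76  60.  ]
 [647.72  10.54  60.  ]]
slot ang 3.5002597144255954 centre [598.13 -22.28  60.  ]
[[555.86  -4.43  60.  ]
 [559.6  -44.79  60.  ]
 [639.03 -39.38  60.  ]
 [637.     2.31  60.  ]]
slot ang 4.328979195829047 centre [597.87 -21.57  60.  ]
[[581.25   1.3  102.  ]
 [595.37   5.82 102.  ]
 [614.52 -46.66 102.  ]
 [600.21 -51.76 102.  ]] 56.10150000229944 109.85869153560863 [597.84 -22.82 102.  ]
14.830364882209825
```

Run:
```python
from h import *
go([598.7,-23.2,69],19)
```

```text
clock 2.65 pos [579.29 -25.45 240.22] zang 17.7446040389023 turn [-0.02  0.   -0.  ] shift cm [17.12 -0.39  1.92] grip 1.0007866736996704 F [-0.55 -0.11 -0.13]
```

>>> step_arm --deltas '[[[-0.02, 0, 0, 3, -0.2, 2.03, 80], [-0.02, 0, 0, 6, -0.2, 2.03, 80], [-0.02, 0, 0, 6, -0.2, 2.03, 80], [-0.02, 0, 0, 6, -0.2, 2.03, 80], [-0.02, 0, 0, 6, -0.2, 2.03, 80]]]'

```text
clock: 3.28
eef_pos: [600.0, -21.0, 181.8]
orientation: [-0.116, 0.697, 0.116, 0.698]
force: [0.1, -0.1, 0.1]
gripper_width: 0.801
```

Run:
```python
from h import *
go([600,-25,69],19)
save('wrist','w2.png')
go([600,-25,69],19)
print([(np.array(d['xyz']).round(1),round(d['conf'],2)) for d in robot.pinpoint('wrist','lid_grip')])
im=cv2.imread('pics/w2.png')
cv2.imwrite('pics/w2c.png',cv2.resize(im[100:300,155:355],None,fx=3,fy=3,interpolation=cv2.INTER_CUBIC))
```

```text
clock 3.275 pos [599.97 -21.01 181.83] zang 18.909555509586923 turn [-0.  0.  0.] shift cm [11.28 -0.37 -0.15] grip 0.8007130924986058 F [ 0.15 -0.07  0.07]
clock 3.325 pos [599.94 -21.1  181.74] zang 18.898878928473835 turn [-0.  0.  0.] shift cm [11.27 -0.37 -0.15] grip 0.8003058697140933 F [ 0.07 -0.57  0.51]
[(array([599. , -22.4,  85.8]), 0.77)]
```

View pics/w2c.png

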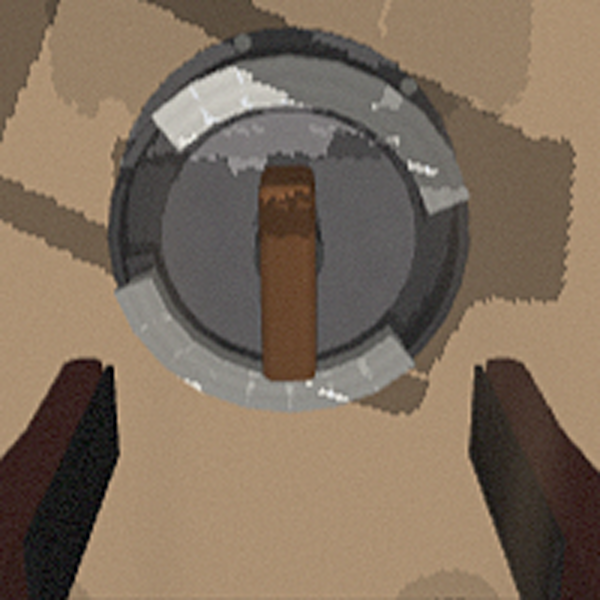

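Run:
```python
from h import *
f=lambda c:(c[0]/3+155,c[1]/3+100)
P=[ray('wrist',f(c),60) for c in [(152,118),(117,290),(413,365),(468,198)]]
Q=[ray('wrist',f(c),60) for c in [(183,147),(157,265),(388,328),(430,213)]]
for X in (P,Q):
  m=(X[2]+X[3])/2-(X[0]+X[1])/2
  print('slot ang',np.degrees(np.arctan2(m[1],m[0])),'centre',np.mean(X,axis=0),np.linalg.norm(X[0]-X[2])/2)
B=[ray('wrist',f(c),102) for c in [(260,182),(315,182),(314,380),(263,380)]]
d=(B[0]+B[1]-B[2]-B[3])/2; print(np.linalg.norm(d),np.degrees(np.arctan2(d[1],d[0])),np.mean(B,axis=0))
print(np.linalg.norm(B[0]-B[1]))
go([600,-24,69],19)
```

```text
slot ang 4.033490464945371 centre [601.03 -25.83  60.  ] 59.86243961470469
slot ang 3.138071641063878 centre [600.87 -23.73  60.  ] 45.38110324734963
59.12790958314274 109.06748757872275 [600.46 -24.54 102.  ]
14.977896592851748
clock 3.375 pos [599.87 -21.15 181.56] zang 18.89763155848372 turn [-0.  0.  0.] shift cm [11.26 -0.27 -0.1 ] grip 0.8003550538866975 F [0.4  0.3  0.16]
```

>>> step_arm --deltas '[[[0, 0, 0, 3.5, -0.33, -0.06, 80], [0, 0, 0, 7, -0.33, -0.06, 70], [0, 0, 0, 9.5, -0.33, -0.06, 60], [0, 0, 0, 11.2, -0.33, -0.06, 50], [0, 0, 0, 11.2, -0.33, -0.06, 50], [0, 0, 0, 11.2, -0.33, -0.06, 50]]]'

```text
clock: 4.12
eef_pos: [601.5, -24.6, 70.5]
orientation: [-0.116, 0.696, 0.116, 0.699]
force: [0.8, -0.2, 0.4]
gripper_width: 0.5
```

Run:
```python
from h import *
go([600.4,-24.5,69],19)
```

```text
clock 4.125 pos [601.48 -24.56  70.53] zang 18.891686045894687 turn [-0.  0.  0.] shift cm [ 0.15  0.04 -0.1 ] grip 0.5001945757980061 F [ 0.84 -0.17  0.43]
```

Now close on the crossbar.

>>> step_arm --deltas '[[[0, 0, 0, 0.1, 0, -0.1, 40], [0, 0, 0, 0.1, 0, -0.1, 25], [0, 0, 0, 0.1, 0, -0.1, 10], [0, 0, 0, 0.1, 0, -0.1, 0], [0, 0, 0, 0.1, 0, -0.1, 0], [0, 0, 0, 0.1, 0, -0.1, 0], [0, 0, 0, 0.1, 0, -0.1, 0]]]' --squeeze 30

```text
clock: 5.0
eef_pos: [600.5, -25.0, 70.0]
orientation: [-0.116, 0.696, 0.116, 0.699]
force: [-2.0, -0.5, 4.9]
gripper_width: 0.226
```

Run:
```python
from h import *
go([600.4,-24.5,69],19)
print(robot.get_obs()['ft_torque'],robot.get_obs()['joint_pos'])
```

```text
clock 5.0 pos [600.54 -24.99  70.02] zang 18.901475676621445 turn [-0.  0.  0.] shift cm [0.1  0.05 0.  ] grip 0.22596247990499677 F [-1.95 -0.54  4.9 ]
[-0.16  0.43  0.01] [-0.16  0.53  1.66  0.    0.95 -0.49]
```

>>> step_arm --deltas '[[[0, 0, 0, 0.05, 0, 0, 0], [0, 0, 0, 0.05, 0, 0, 0], [0, 0, 0, 0.05, 0, 0, 0]]]'

```text
clock: 5.38
eef_pos: [600.5, -25.0, 70.0]
orientation: [-0.116, 0.696, 0.116, 0.699]
force: [-2.0, 0.1, 6.0]
gripper_width: 0.23
```

Run:
```python
from h import *
go([600.4,-24.5,69],19)
print(robot.get_obs()['ft_torque'],robot.get_obs()['joint_pos'])
save('wrist','w3.png')
```

```text
clock 5.375 pos [600.53 -25.    70.  ] zang 18.902835023181055 turn [-0.  0.  0.] shift cm [0.1  0.05 0.  ] grip 0.2295049359089614 F [-2.05  0.12  5.97]
[-0.12  0.38  0.03] [-0.16  0.53  1.66  0.    0.95 -0.49]
```

View pics/w3.png

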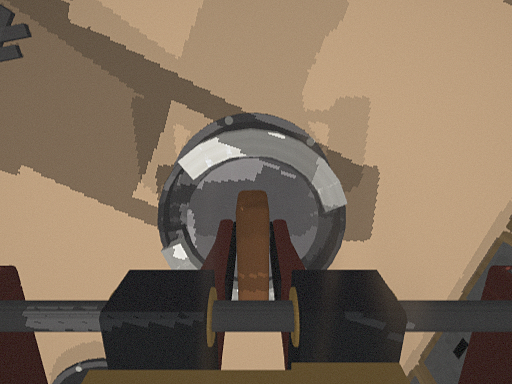

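>>> step_arm --deltas '[[[-0.1, 0, 0, 0, 0, 0, 0], [-0.2, 0, 0, 0, 0, 0, 0], [-0.3, 0, 0, 0, 0, 0, 0], [-0.4, 0, 0, 0, 0, 0, 0], [-0.5, 0, 0, 0, 0, 0, 0], [-0.6, 0, 0, 0, 0, 0, 0], [-0.65, 0, 0, 0, 0, 0, 0], [-0.65, 0, 0, 0, 0, 0, 0]]]'

```text
clock: 6.42
eef_pos: [600.9, -25.0, 70.1]
orientation: [-0.333, 0.623, 0.332, 0.625]
force: [0.9, -0.7, 0.8]
gripper_width: 0.229
```

Run:
```python
from h import *
go([600.5,-25,70],93.7)
print(robot.get_obs()['ft_torque'],robot.get_obs()['joint_pos'])
```

```text
clock 6.425 pos [600.92 -24.99  70.07] zang 56.1057293202373 turn [-0.66  0.    0.  ] shift cm [ 0.01  0.03 -0.02] grip 0.22859501184548114 F [ 0.93 -0.74  0.83]
[-0.06 -0.02 -0.11] [-0.16  0.53  1.66  0.    0.95 -1.14]
```

Turning freely. The second half follows.

>>> step_arm --deltas '[[[-0.1, 0, 0, 0, 0, 0, 0], [-0.2, 0, 0, 0, 0, 0, 0], [-0.3, 0, 0, 0, 0, 0, 0], [-0.4, 0, 0, 0, 0, 0, 0], [-0.5, 0, 0, 0, 0, 0, 0], [-0.6, 0, 0, 0, 0, 0, 0], [-0.66, 0, 0, 0, 0, 0, 0], [-0.66, 0, 0, 0, 0, 0, 0], [-0.66, 0, 0, 0, 0, 0, 0]]]'

```text
clock: 7.55
eef_pos: [601.0, -25.0, 70.1]
orientation: [0.518, -0.482, -0.515, -0.484]
force: [-0.0, -0.1, 1.2]
gripper_width: 0.232
```

Run:
```python
from h import *
go([600.5,-25,70],93.7)
print(robot.get_obs()['ft_torque'],robot.get_obs()['joint_pos'])
save('wrist','w4.png');save('top','t4.png')
im=cv2.imread('pics/t4.png');cv2.imwrite('pics/t4c.png',cv2.resize(im[78:178,212:322],None,fx=5,fy=5,interpolation=cv2.INTER_CUBIC))
```

```text
clock 7.55 pos [601.04 -24.95  70.07] zang 93.82426690178424 turn [ 0. -0.  0.] shift cm [ 0.01  0.05 -0.  ] grip 0.23237174622289336 F [-0.04 -0.13  1.16]
[ 0.11 -0.   -0.08] [-0.16  0.53  1.66  0.    0.95 -1.79]
```

View pics/w4.png

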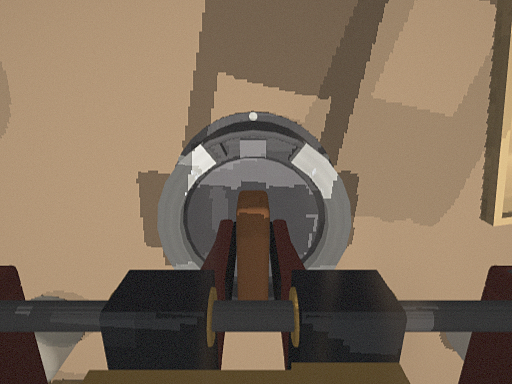

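The wrist picture shows the lug at (253,148), centred in the slot between collar edges at about 212 and 297. Now I'll lift straight up.

>>> step_arm --deltas '[[[0, 0, 0, -0.3, 0, 0, 0], [0, 0, 0, -0.7, 0, 0, 0], [0, 0, 0, -1.2, 0, 0, 0], [0, 0, 0, -1.8, 0, 0, 0], [0, 0, 0, -2.5, 0, 0, 0], [0, 0, 0, -3.5, 0, 0, 0], [0, 0, 0, -5, 0, 0, 0], [0, 0, 0, -7, 0, 0, 0], [0, 0, 0, -9, 0, 0, 0], [0, 0, 0, -9, 0, 0, 0]]]'

```text
clock: 8.9
eef_pos: [602.2, -25.2, 162.5]
orientation: [0.519, -0.481, -0.514, -0.485]
force: [-0.1, -0.9, -3.9]
gripper_width: 0.231
```

Run:
```python
from h import *
go([505,229,160],93.7)
print(robot.get_obs()['ft_torque'])
save('wrist','w5.png');save('side','s5.png')
for c in ['top','side']:
    save(c,c+'5.png')
    print(c,[(np.array(d['xyz']).round(1),round(d['conf'],2)) for d in robot.pinpoint(c,'lid_tray')])
im=cv2.imread('pics/top5.png');print(proj('top',[505,229,14]))
cv2.imwrite('pics/top5c.png',cv2.resize(im[120:215,130:230],None,fx=5,fy=5,interpolation=cv2.INTER_CUBIC))
```

```text
clock 8.9 pos [602.23 -25.19 162.48] zang 93.86025378202739 turn [ 0.   -0.    0.01] shift cm [ 0.14  7.99 26.02] grip 0.23123864745664427 F [-0.09 -0.93 -3.93]
[0.04 0.02 0.02]
top [(array([508.3, 229.7,  -1.3]), 0.55)]
side [(array([246.9, 341.5,   1.4]), 0.85), (array([507.3, 228. ,   1.7]), 0.7)]
[179.07 166.99]
```

View pics/s5.png

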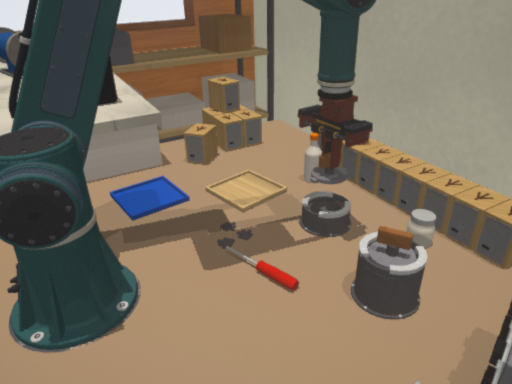

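View pics/top5c.png

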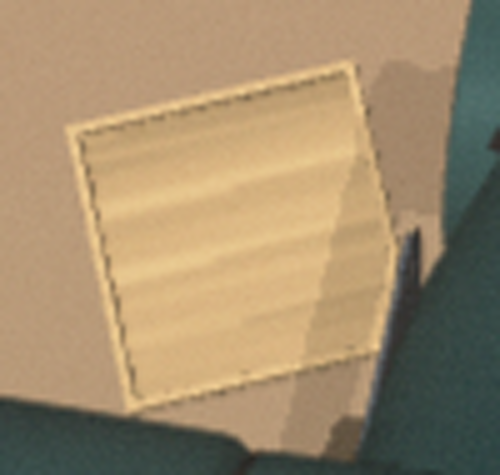

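View pics/w5.png

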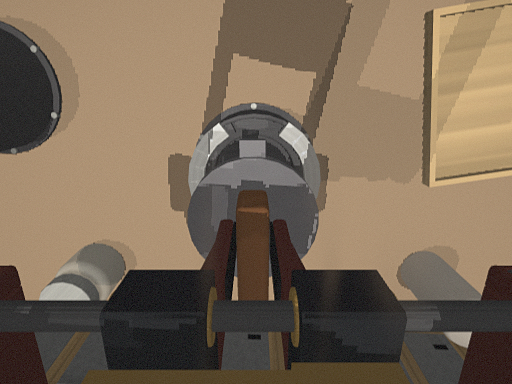

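The side picture shows the lid held level clear of the open pot at (328,172), with the tray in view. I'll carry it across to the tray.

>>> step_arm --deltas '[[[0, 0, 0, 0, 0.9, 3, 0], [0, 0, 0, 0, 2.1, 7, 0], [0, 0, 0, 0, 3.3, 11, 0], [0, 0, 0, 0, 4.5, 15, 0], [0, 0, 0, 0, 5.7, 19, 0], [0, 0, 0, 0, 6.9, 23, 0], [0, 0, 0, 0, 7.8, 26, 0], [0, 0, 0, 0, 7.8, 26, 0], [0, 0, 0, 0, 7.8, 26, 0], [0, 0, 0, 0, 7.8, 26, 0]]]'

```text
clock: 10.45
eef_pos: [504.9, 228.4, 158.8]
orientation: [0.517, -0.482, -0.516, -0.484]
force: [-0.2, -0.8, -3.0]
gripper_width: 0.226
```

Run:
```python
from h import *
go([507,229,34],93.8)
save('wrist','w6.png')
print([(np.array(d['xyz']).round(1),round(d['conf'],2)) for d in robot.pinpoint('wrist','lid_tray')])
```

```text
clock 10.45 pos [504.92 228.41 158.76] zang 93.79992712143621 turn [-0. -0.  0.] shift cm [12.48 -0.17  0.05] grip 0.2259645066252608 F [-0.16 -0.76 -3.  ]
[]
```

View pics/w6.png

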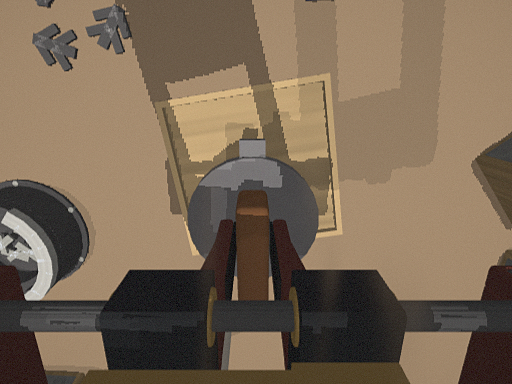

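Run:
```python
from h import *
X=np.array([ray('wrist',c,14) for c in [(158,104),(330,75),(341,234),(192,254)]])
print(X,X.mean(0),np.linalg.norm(X[0]-X[2])/2**.5)
go([507,229,34],93.8)
```

```text
[[443.19 130.18  14.  ]
 [405.55 294.61  14.  ]
 [571.31 330.96  14.  ]
 [607.74 164.29  14.  ]] [506.95 230.01  14.  ] 168.41809075712
clock 10.55 pos [504.96 228.47 158.88] zang 93.78197774151349 turn [-0. -0.  0.] shift cm [12.49 -0.17  0.04] grip 0.23001786250606499 F [-0.64  0.15 -3.21]
```

>>> step_arm --deltas '[[[0, 0, 0, 2, -0.17, 0.1, 0], [0, 0, 0, 4.5, -0.17, 0.1, 0], [0, 0, 0, 7, -0.17, 0.1, 0], [0, 0, 0, 9, -0.17, 0.1, 0], [0, 0, 0, 10.5, -0.17, 0.1, 0], [0, 0, 0, 11.3, -0.17, 0.1, 0], [0, 0, 0, 11.8, -0.17, 0.1, 0], [0, 0, 0, 11.8, -0.17, 0.1, 0], [0, 0, 0, 11.8, -0.17, 0.1, 0]]]'

```text
clock: 11.68
eef_pos: [507.4, 229.8, 41.4]
orientation: [0.517, -0.482, -0.515, -0.484]
force: [-0.6, 0.2, -2.7]
gripper_width: 0.227
```

Run:
```python
from h import *
go([507,230,34],93.8)
```

```text
clock 11.675 pos [507.39 229.77  41.39] zang 93.78961084908613 turn [-0.  0.  0.] shift cm [0.74 0.04 0.03] grip 0.22655004297537873 F [-0.65  0.18 -2.73]
```

>>> step_arm --deltas '[[[0, 0, 0, 0.2, 0, 0, 0], [0, 0, 0, 0.4, 0, 0, 0], [0, 0, 0, 0.55, 0, 0, 0], [0, 0, 0, 0.65, 0, 0, 0], [0, 0, 0, 0.7, 0, 0, 0], [0, 0, 0, 0.7, 0, 0, 0]]]'

```text
clock: 12.42
eef_pos: [507.4, 229.8, 34.3]
orientation: [0.517, -0.482, -0.515, -0.484]
force: [-0.6, 0.2, -3.6]
gripper_width: 0.225
```

Run:
```python
from h import *
go([507,230,34],93.8)
print(robot.get_obs()['ft_torque'])
```

```text
clock 12.425 pos [507.39 229.76  34.34] zang 93.79025742179738 turn [-0.  0.  0.] shift cm [0.03 0.04 0.03] grip 0.22462060587330346 F [-0.62  0.22 -3.62]
[ 0.04  0.01 -0.02]
```

Not touching yet, so I'll go down in fine steps until the force shows contact.

>>> step_arm --deltas '[[[0, 0, 0, 0.05, 0, 0, 0], [0, 0, 0, 0.1, 0, 0, 0], [0, 0, 0, 0.15, 0, 0, 0], [0, 0, 0, 0.15, 0, 0, 0]]]'

```text
clock: 12.92
eef_pos: [507.6, 229.8, 33.9]
orientation: [0.517, -0.482, -0.515, -0.484]
force: [-3.4, -0.3, 9.0]
gripper_width: 0.228
```

Contact at z=33.9 with about 12 N, so the lid is on the floor. I'll release it and retreat.

>>> step_arm --deltas '[[[0, 0, 0, 0.0, 0, 0, 0], [0, 0, 0, 0.0, 0, 0, 30], [0, 0, 0, 0, 0, 0, 45], [0, 0, 0, 0, 0, 0, 60], [0, 0, 0, 0, 0, 0, 60], [0, 0, 0, 0, 0, 0, 60]]]'

```text
clock: 13.68
eef_pos: [507.6, 229.8, 33.9]
orientation: [0.517, -0.482, -0.515, -0.484]
force: [0.2, -0.5, 0.2]
gripper_width: 0.596
```

>>> step_arm --deltas '[[[0, 0, 0, -1, 0, 0, 60], [0, 0, 0, -3, 0, 0, 60], [0, 0, 0, -6, 0, 0, 60], [0, 0, 0, -10, 0, 0, 60], [0, 0, 0, -14, 0, 0, 60], [0, 0, 0, -18, 0, 0, 60], [0, 0, 0, -18, 0, 0, 60], [0, 0, 0, -18, 0, 0, 60]]]'

```text
clock: 14.68
eef_pos: [506.3, 229.6, 213.7]
orientation: [0.517, -0.482, -0.515, -0.484]
force: [0.2, 0.0, -0.2]
gripper_width: 0.599
```

Run:
```python
from h import *
go([507,230,34],93.8)
save('wrist','w7.png');save('side','s7.png');save('top','t7.png')
for c in ['wrist','side','top']: print([(np.array(d['xyz']).round(1),round(d['conf'],2)) for d in robot.pinpoint(c,'lid_grip')])
im=np.hstack([cv2.imread('pics/w7.png'),cv2.imread('pics/s7.png')]);cv2.imwrite('pics/ws7.png',cv2.resize(im,(800,300)))
```

```text
clock 14.675 pos [506.25 229.6  213.74] zang 93.79217725261826 turn [-0.  0.  0.] shift cm [17.97  0.    0.03] grip 0.5989596153474224 F [ 0.16  0.04 -0.19]
[(array([502.3, 228.8,  53.1]), 0.79)]
[(array([507.1, 231.5,  52.2]), 0.84), (array([ 536. , -291.2,  136.9]), 0.44)]
[(array([503.4, 231.5,  50.3]), 0.92)]
```

View pics/w7.png

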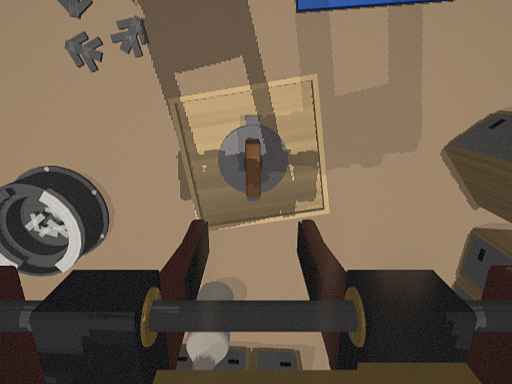

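View pics/s7.png

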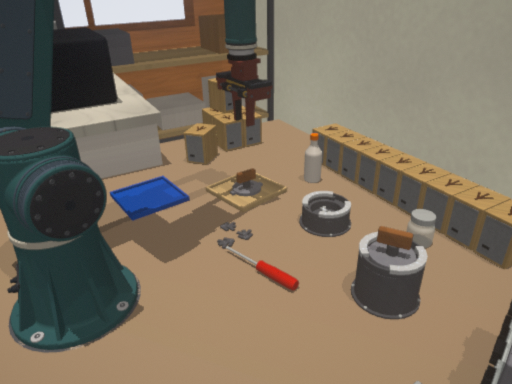

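The lid lies flat and upright inside the plywood tray (wrist (253,160), side (246,185)). The squat pot is open, the tall pot is still shut, and the gripper is clear.

Run:
```python
from h import *
print(robot.job_done())
```

```text
the job is handed in; nothing more can be done
None
```

The squat pot is open and its lid is standing right way up, flat, near the middle of the plywood tray. I handed the job in at about 15 s of the 42 s allowed.

- **Turning and lifting:** I gripped the lid by its crossbar and turned it about 75° anticlockwise. The wrist camera showed the lug centred in the slot before I lifted it straight out.
- **Setting down:** I lowered it in small steps until the force showed contact (about 12 N), then let go and backed away.
- **Last checks:** All three cameras put the grip point within about 5 mm of the tray centre. Its height read 50–53 mm against the 52 mm expected. The side picture shows the tall pot still closed, and the force on the gripper was near zero after it backed off.
- **Disagreements:**
  - The gripper opening read about 20 mm on the 16 mm crossbar, though the pictures showed the bar square in the jaws and it never slipped.
  - My first wrist-camera position was 2–3 mm off because the arm was still settling. I measured again from a standstill before gripping.

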